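# Join a bench riser with its cam lock

### The arm

A 6-joint arm with a two-finger parallel gripper is mounted at the origin on the work surface. World frame = base frame: x ahead of the robot, y to its left, z up, the work surface at z = 0. Lengths are in m, angles in rad, forces in N, time in s.
With the tool pointing down it reaches from about 0.3 to 0.775 m from the base axis. Payload 14.6 kg.
Tool frame: the origin (TCP) lies at the very end of the fingers, on their centre line; the grasp point (between the pads) lies 19 mm behind it; y points along the fingers, x is the direction in which the jaws open and shut, and the axes are right-handed (so a half turn about y gives the same grasp; the last joint's range is limited). The gripper opens to 94 mm and grips with 3 to 60 N. Pads are 16 mm wide; open, the fingers measure 119 mm over their backs; the gripper's body (75 mm by 177 mm) begins 78 mm behind the grasp point.
Start: joints at [-1.326, 0.3, 1.521, -0, 1.321, -0.067], TCP at [0.169, -0.523, 0.205] pointing down, gripper open.
Joint ranges: [-3.03, 3.03], [-0.79, 2.21], [0.23, 2.52], [-1.04, 4.18], [0, 3.07], [-2.55, 2.55]. Speed limits (rad/s): [2.22, 2.22, 2.57, 3.14, 3.14, 3.14].

### API

Orientations are given as [roll, pitch, yaw] about the fixed x, y, z axes, in that order (R = Rz(yaw) Ry(pitch) Rx(roll)).
In Python, from station import get_obs, cams, hand_in gives the robot as it stands. The module is installed in compiled form; this text tells all that it offers.
- The arm moves only by the tool step_arm, never from a script. Its argument "plan" is a list of rows, each an object with "grip": the closure, from -1 (fully open) to 1 (shut), so that 0 is half open; "slide": the shift along the tool's x, y, z in m, a list of three; "spin": the turn about the tool's y in degrees. A call has 1 to 20 rows; each row shifts and turns the commanded pose from where the row before left it, along the tool's axes as they then stand; what a row does not reach is not made up. A row lasts 1/12 s, in which the tool goes at most 41.7 mm and 7.16 degrees, less where a joint would pass 70% of its speed; a pose out of reach is approached as far as the arm can. A call is refused whole if a number of a shift passes 0.0417 or a number of a turn 7.16, either way. A call with a gripper value outside its range is refused whole. The fingers move at their own pace and stop on an object; "force" is the grip in N (left out, the last holds). Time passes only in rows, so rows that do not move let the fingers close. It gives the time, the measured TCP pose, the force and the opening at its end, in the units of the state.
- get_obs(): the state, without advancing time (a new reading comes with each control period).
- cams.camera(name): name is "scene" or "top"; returns the picture (420x560x3 uint8, blue, green, red); there is no depth.
- cams.calibration(name): a dict with "K" (3x3 intrinsics, pixels), "T" (4x4, takes a point from camera to world coordinates). Camera axes: x right, y up, looking along -z (the intrinsics and any distortion apply to the point x, -y, -z); pixel columns grow to the right and rows downward; lengths in m; the calibration is good to about 2 mm. A picture is of the moment at which its call begins. calibration takes no time and is no camera call.
- hand_in(): hands the job in, once; it reports no verdict.
The state is a dict: "time_s": time; "qpos": joint angles; "joint_vel": joint speeds; "tau": joint torques, N m; "ee_pos": TCP position; "eef_rot": TCP orientation; "force": force on the tool from outside, world axes, zero at the start; "moment": the same for the moment, N m; "grip_width": finger opening in m.
Only numpy, scipy, OpenCV 4.12 (cv2) and the standard library are available. Lean on these libraries where they do the work, as an engineer would, in place of code of your own. Each camera call takes 0.05 s, during which the arm holds its last target.

### The job

The small white bench riser lies upside down and its second leg still has to go on. Push the loose leg up against the open end of the board so that its stud and two dowels go right in, then turn the wing of the cam at that end clockwise until the cam has drawn the leg flush and firmly tight, stop there without forcing it, and let go. Leave the other things on the bench where they are.

Things in the scene. Friction and masses are not known exactly. Their poses are not given: they have to be found in the camera images.
- riser: White bench riser lying upside down, fixed. Board 260 long x 160 deep x 28 thick, one leg (80 high, 22 thick) already fitted at its far end. Origin: middle of the board's open end edge, at bench level; +y runs along the middle of the board to the fitted leg, +x along the open end edge, z up. A second cam with the same wing, at y = 200, belongs to the fitted leg: already locked, it does not turn.
- bore (a point): Mouth of the stud bore in the middle of the board's open end face, 14 above the bench; axes as the riser's. The bore is 18 wide and runs along +y to the cam. Two dowel holes, 10.5 wide and 20 deep, lie beside it at x = -50 and +50.
- leg: The loose leg: white panel 160 wide (x), 22 thick (y), 80 high (z), about 0.3 kg, standing upright on the bench. Origin: centre of its underside; +y is its joint face. Two rubber feet (18 dia, 3 high) on its upper edge at x = -62 and +62. In place, its axes match the riser's and its origin lies at y = -11 of the riser, on the bench.
- leg_face (a point): Middle of the leg's joint face, 14 above the bench; axes as the leg's. Here a steel stud sticks out along +y (7 thick, ball head 15 dia, its centre about 65 out); at x = -50 and +50 wooden dowels, 8 dia, round noses, 12 out. Push it in until the faces meet or nearly so: the cam draws the rest, but catches the head only if the gap is under 3 mm.
- cam: The open cam: steel disc 40 dia in a grey flange (58 dia, 1 high) in the board's upper face, at x = 0, y = 70 (to within 1) of the riser. Origin on its axis at bench level; x along its wing, y across it. Turning takes 0.05 N m while free; once the leg is tight the moment climbs by some 0.07 in 0.1 rad. 0.12 to 0.2 N m above the free level is firmly tight; beyond 0.25 it is being forced.
- cam_wing (a point): Middle of the cam's finger wing, a steel bar 36 long (x) and 10 thick (y), on the cam's axis 38 above the bench; the wing's top is 48 above the bench, 20 above the board.
- cam_turn (a joint): Turn of the cam, rad, growing clockwise seen from above. At -0.12 to 0.1 it is open and takes in the stud; at 1.25 the wing stands square to the open end edge. The slot meets the stud's head somewhere between 0.8 and 2.3, then draws 3.2 mm per rad; it comes tight somewhere between 1.8 and 2.6, each time elsewhere, as the cam is set only to the nearest mm. It stops dead at 2.75 and stays where it is left.
- jar_white: Bystander: white plastic jar with white lid, 90 dia x about 120 high, far right of the bench. Leave alone.
- jar_red: Bystander: white jar with red lid, 72 dia x about 100 high, right of the loose leg. Leave alone.
- dropper: Bystander: amber glass bottle, 34 dia x about 75 high, far side. Leave alone.
- screwdriver: Bystander: screwdriver with black handle lying near the robot's base. Leave alone.
- rail: Bystander: plain white board 160 x 60 x 18 lying flat on the right, without stud or dowels. Leave alone.
- tray: Bystander: grey open tray 100 x 140 x 25 with spare dowels and a spare cam disc, near right. Leave alone.
- spatula: Bystander: steel spatula about 180 long lying on the left. Leave alone.
There are look-alikes about, which are no part of the job. Of the things like the cam, leave any that is red or turquoise; of the rest the larger one is meant.

How it is judged:
On the way, in this order (a step that is already met when the one before it is completed fails the run):
1. the leg is pushed up to the board, its stud in the cam, the gap under 3 mm, with the cam still open (y of leg_face in the frame of riser between -0.003 and 0.002 m and x of leg_face in the frame of riser between -0.004 and 0.004 m and angle between the y axis of leg and the y axis of riser, either way round below 0.05 rad and value of joint cam_turn below 0.4 rad), for 0.2 s.
2. the cam has drawn the leg flush and tight (y of leg_face in the frame of riser between -0.0008 and 0.002 m and x of leg_face in the frame of riser between -0.004 and 0.004 m and angle between the y axis of leg and the y axis of riser, either way round below 0.05 rad and contact force between leg and cam above 10 N), for 0.2 s.
At the end, for the whole second after the job is handed in: The leg stands upright with its joint face flush on the board's open end (gap under 0.8 mm, within 4 mm of the middle along the edge), the cam turned at least 1.5 rad and pulling the stud with more than 10 N, everything at rest and let go (all of step 2 and angle between leg's own z axis and vertical below 0.04 rad and value of joint cam_turn above 1.5 rad and velocity of joint cam_turn between -0.05 and 0.05 rad/s and linear speed of leg below 0.01 m/s); the robot touches nothing.
It fails at once if the cam is forced: more than 45 N on the stud (contact force between leg and cam above 45 N).
It fails at once if the leg falls over (angle between leg's own z axis and vertical above 0.6 rad).
It fails at once if another thing on the bench is moved more than 30 mm (distance of any of jar_white, jar_red, dropper, screwdriver, rail, tray, spatula from where it was at the start of the episode above 0.03 m).
It also fails if it takes over 72 s, if anything falls off the work surface, if the arm or the gripper's body presses on something with over 40 N, if the wrist force passes 120 N, or if a joint passes its speed limit or range.

## Working session

There is one attempt and no reset: what is moved stays moved. The work goes in short steps, Python scripts to look and compute and a tool call to move; the robot and the scene stay as the last step left them, time stands still between calls to the robot, and variables do not carry over. Pictures are saved under pics/ and viewed, and the job is handed in when it is done.

Besides the shell and the picture viewer there is one more tool, called after "Emit:" as name([rows], argument=value, ...), one row to a line, values as JSON. step_arm: Moves the arm, as the interface text tells. Its arguments: {"type":"object","properties":{"plan":{"type":"array","items":{"type":"object","properties":{"grip":{"type":"number"},"slide":{"type":"array","items":{"type":"number"}},"spin":{"type":"number"}}}},"force":{"type":"number"}},"required":["plan"]}

```bash
mkdir -p pics; python3 - <<'E'
from station import get_obs,cams
import cv2,numpy as np
for n in("scene","top"):
    cv2.imwrite(f"pics/{n}0.png",cams.camera(n)); c=cams.calibration(n); print(n,np.round(c["K"],1).tolist(),np.round(c["T"],3).tolist(),[k for k in c])
o=get_obs(); print(o)
E
```

```text
scene [[398.5, 0.0, 281.7], [0.0, 398.5, 205.8], [0.0, 0.0, 1.0]] [[-0.738, -0.422, 0.526, 1.103], [0.675, -0.468, 0.571, 0.606], [0.006, 0.776, 0.63, 0.687], [0.0, 0.0, 0.0, 1.0]] ['K', 'T']
top [[518.5, 0.0, 278.9], [0.0, 518.5, 203.0], [0.0, 0.0, 1.0]] [[0.018, 0.985, -0.17, 0.269], [-1.0, 0.019, 0.003, 0.02], [0.006, 0.17, 0.985, 1.676], [0.0, 0.0, 0.0, 1.0]] ['K', 'T']
{'time_s': 0.1, 'qpos': array([-1.32560527e+00,  3.00397029e-01,  1.52150379e+00,  6.37380021e-06,
        1.32070102e+00, -6.65702663e-02]), 'joint_vel': array([-0.00035941, -0.00133309, -0.00062331, -0.00076811,  0.00144739,
       -0.00139314]), 'tau': array([-1.10483732e-03, -5.32649517e+01, -3.53286695e+01,  7.08448444e-02,
        2.35108612e-02, -8.09474659e-05]), 'ee_pos': array([ 0.16866304, -0.52325925,  0.20495966]), 'eef_rot': array([-1.57072303e+00,  1.00654059e-03, -1.25903655e+00]), 'force': array([ 0.26218154, -0.19042451,  0.60589402]), 'moment': array([-0.04508358,  0.01480121,  0.01276388]), 'grip_width': 0.09430158925261603}
```

View pics/scene0.png

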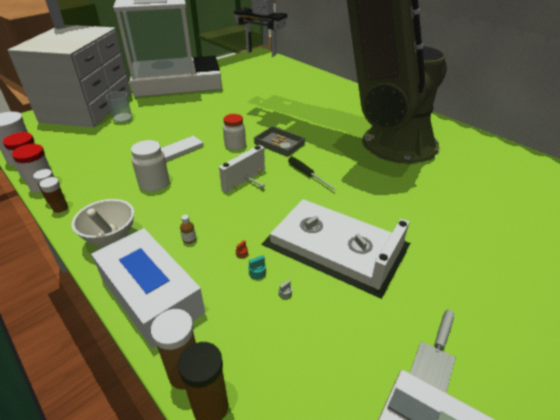

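View pics/top0.png

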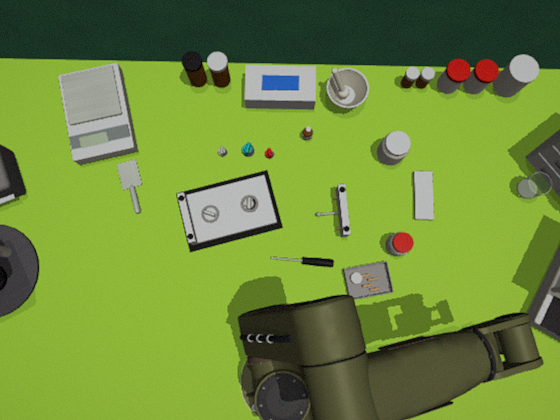

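The top view shows the riser with its fitted leg at its left end, around (185,218), and its open end near (275,205). The loose leg is at (343,210) with its stud pointing left to (318,214).

Things that could be taken for the cam:
- Board cam at (249,203), near the open end.
- Board cam at (210,213), next to the fitted leg and locked.
- Small grey one at (222,151).
- Turquoise one at (247,149).
- Red one at (269,153).

I choose (249,203): it is grey, large and near the open end. Next I'll check it in a close crop.

```bash
python3 - <<'E'
import cv2
t=cv2.imread("pics/top0.png");s=cv2.imread("pics/scene0.png")
cv2.imwrite("pics/t1.png",cv2.resize(t[165:255,170:290],None,fx=6.5,fy=6.5,interpolation=cv2.INTER_CUBIC))
cv2.imwrite("pics/t2.png",cv2.resize(t[175:245,305:365],None,fx=8,fy=8,interpolation=cv2.INTER_CUBIC))
cv2.imwrite("pics/s1.png",cv2.resize(s[140:300,210:420],None,fx=3.7,fy=3.7,interpolation=cv2.INTER_CUBIC))
E
```

```text
(no output)
```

View pics/t1.png

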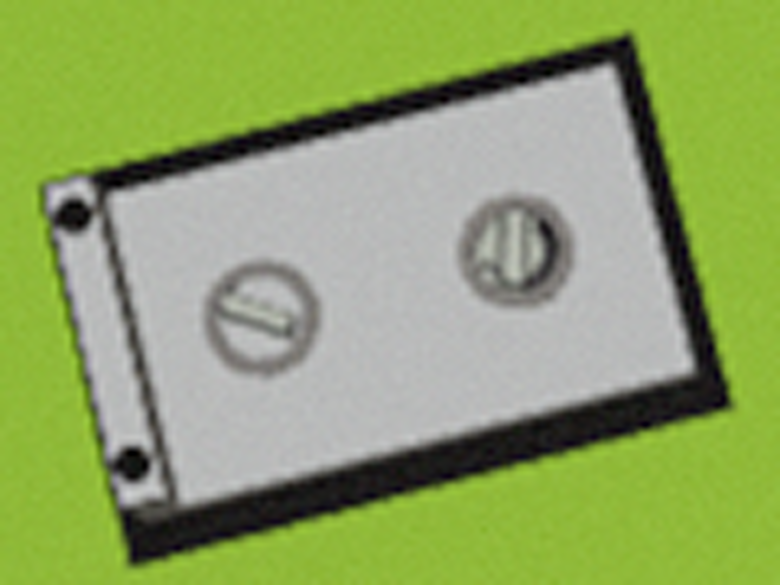

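View pics/t2.png

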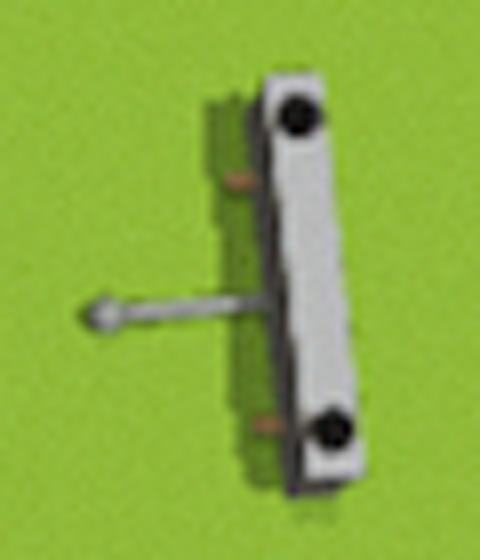

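View pics/s1.png

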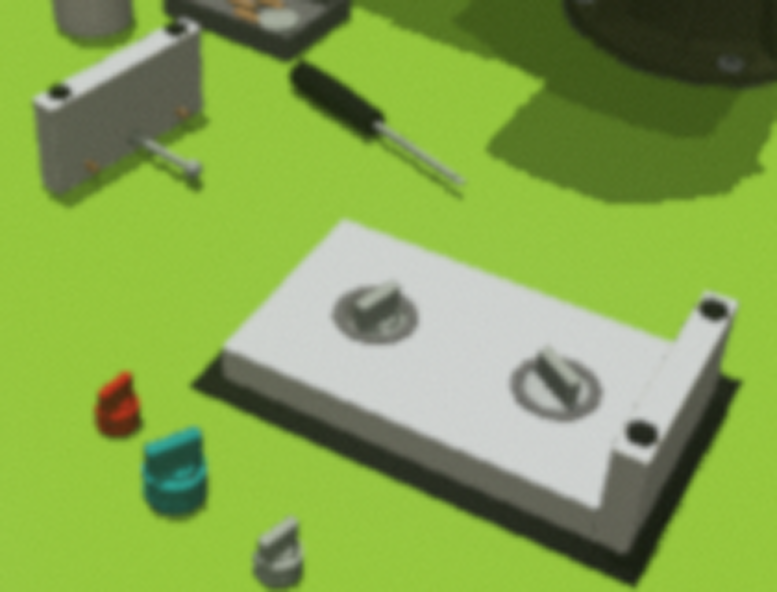

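The crop confirms (249,203): a large grey cam in the flange nearest the open end, with its wing roughly along the end edge. The leg crop shows the feet, the stud head and both dowels. Now I'll fit the poses.

```bash
cat > h.py <<'E'
import numpy as np
from scipy.optimize import least_squares
from station import cams
C={n:cams.calibration(n) for n in("scene","top")}
def proj(n,P):
    P=np.atleast_2d(P);T=C[n]["T"];K=C[n]["K"]
    c=(P-T[:3,3])@T[:3,:3]
    c=c*[1,-1,-1]
    q=c@K.T
    return q[:,:2]/q[:,2:]
def pose(p,L):
    x,y,a=p;L=np.atleast_2d(L);R=np.array([[np.cos(a),-np.sin(a)],[np.sin(a),np.cos(a)]])
    return np.c_[L[:,:2]@R.T+[x,y],L[:,2]]
def fit(obs,p0):  # obs list (cam,uv,local)
    def f(p): return np.concatenate([(proj(n,pose(p,l))[0]-uv) for n,uv,l in obs])
    r=least_squares(f,p0,loss='soft_l1'); return r.x,f(r.x).reshape(-1,2)
def crop(u,v,s,ox,oy): return np.array([ox+(u+.5)/s-.5,oy+(v+.5)/s-.5])
def pix2w(n,uv,z):
    T=C[n]["T"];K=C[n]["K"]
    d=np.linalg.inv(K)@[uv[0],uv[1],1];d=T[:3,:3]@(d*[1,-1,-1]);o=T[:3,3]
    return o+d*(z-o[2])/d[2]
E
cat > f1.py <<'E'
from h import *
t=lambda u,v:crop(u,v,6.5,170,165); s=lambda u,v:crop(u,v,3.7,210,140); l=lambda u,v:crop(u,v,8,305,175)
m=1e-3
ro=[("top",t(615,65),(80,0,28)),("top",t(697,375),(-80,0,28)),("top",t(517,251),(0,70,29)),("top",t(263,319),(0,200,29)),
("top",t(73,215),(62,271,83)),("top",t(132,464),(-62,271,83)),
("scene",s(345,220),(-80,0,28)),("scene",s(222,350),(80,0,28)),("scene",s(376,315),(0,70,29)),("scene",s(556,388),(0,200,29)),
("scene",s(642,432),(62,271,83)),("scene",s(714,310),(-62,271,83))]
lo=[("top",l(297,115),(62,0,83)),("top",l(333,430),(-62,0,83)),("top",l(105,314),(0,76,14)),("top",l(228,181),(50,21,14)),("top",l(255,425),(-50,21,14)),
("scene",s(60,92),(62,0,83)),("scene",s(177,28),(-62,0,83)),("scene",s(195,170),(0,76,14))]
for nm,ob,p0 in(("riser",ro,(.4,.0,.2)),("leg",lo,(.4,-.15,.1))):
    ob=[(n,uv,np.array(q)*m) for n,uv,q in ob]
    for sub in(None,"top","scene"):
        o2=[o for o in ob if sub in(None,o[0])]
        p,r=fit(o2,p0);print(nm,sub,np.round(p,4))
        if sub is None: print(np.round(r,1).tolist())
E
python3 f1.py
```

```text
riser None [0.5677 0.0454 0.2742]
[[-0.9, 0.2], [-1.2, -0.3], [-0.8, 0.4], [-1.0, -0.0], [-0.7, 0.0], [-0.9, 0.0], [-0.7, -0.4], [-0.1, -1.1], [-0.4, -0.3], [-0.4, -0.3], [-0.5, -0.2], [-0.5, -0.6]]
riser top [0.568  0.0425 0.2746]
riser scene [0.5683 0.0471 0.2749]
leg None [ 0.529  -0.1868  0.1085]
[[-0.4, 0.3], [-0.5, 0.1], [-0.3, 0.3], [-0.4, 0.4], [-0.5, 0.2], [-0.7, -0.4], [-1.0, -0.4], [-1.0, -0.3]]
leg top [ 0.53   -0.1881  0.1081]
leg scene [ 0.5283 -0.1835  0.1076]
```

```bash
cat > mv.py <<'E'
import numpy as np,sys
from station import get_obs
def rel(tx,ty,tz,o=None):
    o=o or get_obs(); y=o["eef_rot"][2]; d=np.array([tx,ty,tz])-o["ee_pos"]
    return np.array([d[0]*np.cos(y)+d[1]*np.sin(y),-d[2],-d[0]*np.sin(y)+d[1]*np.cos(y)])
def show():
    o=get_obs();np.set_printoptions(precision=4,suppress=True)
    print(o["time_s"],o["ee_pos"],o["eef_rot"],"yawdeg",np.degrees(o["eef_rot"][2]),"F",o["force"],"M",o["moment"],"w",o["grip_width"],"q",o["qpos"])
E
python3 - <<'E'
from h import *
from mv import *
show()
for n,uv,z in(("jar_red",(402,243),.1),("drv",(300,261),.015),("jarw",(397,145),.12),):print(n,pix2w("top",uv,z))
# rel in yaw after spin to -83.8
o=get_obs();o=dict(o);o["eef_rot"]=np.array([-1.5707,0,np.radians(-83.8)]);print(rel(.529,-.187,.205,o))
E
```

```text
0.1 [ 0.1687 -0.5233  0.205 ] [-1.5707  0.001  -1.259 ] yawdeg -72.13748040139016 F [ 0.2622 -0.1904  0.6059] M [-0.0451  0.0148  0.0128] w 0.09430158925261603 q [-1.3256  0.3004  1.5215  0.      1.3207 -0.0666]
jar_red [ 0.4239 -0.3628  0.1   ]
drv [ 0.3685 -0.0564  0.015 ]
jarw [ 0.727  -0.3491  0.12  ]
[-0.2954 -0.      0.3945]
```

Emit:
step_arm([
  {"grip":-1,"slide":[0,0,0],"spin":5.8},
  {"grip":-1,"slide":[0,0,0],"spin":5.8},
], force=20)

```text
time_s: 0.27
ee_pos: [0.1687, -0.5233, 0.2051]
eef_rot: [-1.571, 0.001, -1.466]
force: [-0.2, 0.7, 0.9]
grip_width: 0.094
```

Emit:
step_arm([
  {"grip":-1,"slide":[-0.0197,0,0.0263]},
  {"grip":-1,"slide":[-0.0197,0,0.0263]},
  {"grip":-1,"slide":[-0.0197,0,0.0263]},
  {"grip":-1,"slide":[-0.0197,0,0.0263]},
  {"grip":-1,"slide":[-0.0197,0,0.0263]},
  {"grip":-1,"slide":[-0.0197,0,0.0263]},
  {"grip":-1,"slide":[-0.0197,0,0.0263]},
  {"grip":-1,"slide":[-0.0197,0,0.0263]},
  {"grip":-1,"slide":[-0.0197,0,0.0263]},
  {"grip":-1,"slide":[-0.0197,0,0.0263]},
  {"grip":-1,"slide":[-0.0197,0,0.0263]},
  {"grip":-1,"slide":[-0.0197,0,0.0263]},
  {"grip":-1,"slide":[-0.0197,0,0.0263]},
  {"grip":-1,"slide":[-0.0197,0,0.0263]},
  {"grip":-1,"slide":[-0.0197,0,0.0263]},
  {"grip":-1,"slide":[0,0,0]},
  {"grip":-1,"slide":[0,0,0]},
])

```text
schema error: expected keys grip, slide, spin
```

```bash
python3 - <<'E'
from h import *
from mv import *
import cv2
show(); print(rel(.529,-.187,.046))
for n in("scene","top"): cv2.imwrite(f"pics/{n}1.png",cams.camera(n))
E
```

```text
0.2667 [ 0.1687 -0.5233  0.2051] [-1.5709  0.0007 -1.4658] yawdeg -83.98289273696408 F [-0.1815  0.7291  0.9025] M [-0.0191  0.0064  0.0212] w 0.09403844639837032 q [-1.3256  0.3003  1.5214  0.      1.3207  0.1402]
[-0.2967  0.1591  0.3936]
```

View pics/scene1.png

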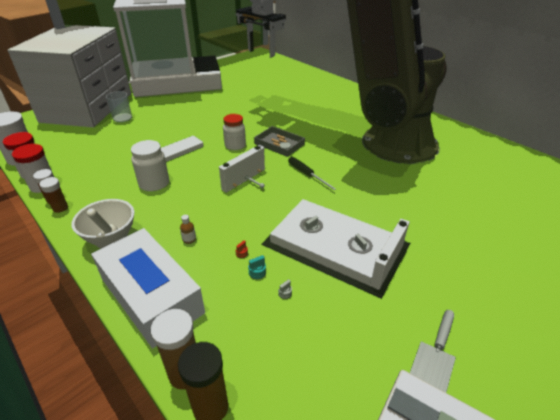

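The call was refused because every row needs all three keys, so the arm hasn't moved and the picture is unchanged. I'll send it again.

Emit:
step_arm([
  {"grip":-1,"slide":[-0.0197,0,0.0263],"spin":0},
  {"grip":-1,"slide":[-0.0197,0,0.0263],"spin":0},
  {"grip":-1,"slide":[-0.0197,0,0.0263],"spin":0},
  {"grip":-1,"slide":[-0.0197,0,0.0263],"spin":0},
  {"grip":-1,"slide":[-0.0197,0,0.0263],"spin":0},
  {"grip":-1,"slide":[-0.0197,0,0.0263],"spin":0},
  {"grip":-1,"slide":[-0.0197,0,0.0263],"spin":0},
  {"grip":-1,"slide":[-0.0197,0,0.0263],"spin":0},
  {"grip":-1,"slide":[-0.0197,0,0.0263],"spin":0},
  {"grip":-1,"slide":[-0.0197,0,0.0263],"spin":0},
  {"grip":-1,"slide":[-0.0197,0,0.0263],"spin":0},
  {"grip":-1,"slide":[-0.0197,0,0.0263],"spin":0},
  {"grip":-1,"slide":[-0.0197,0,0.0263],"spin":0},
  {"grip":-1,"slide":[-0.0197,0,0.0263],"spin":0},
  {"grip":-1,"slide":[-0.0197,0,0.0263],"spin":0},
  {"grip":-1,"slide":[0,0,0],"spin":0},
  {"grip":-1,"slide":[0,0,0],"spin":0},
])

```text
time_s: 1.78
ee_pos: [0.5291, -0.1856, 0.2049]
eef_rot: [-1.572, 0.0, -1.456]
force: [0.1, 0.1, 0.8]
grip_width: 0.0938
```

```bash
python3 - <<'E'
from h import *
from mv import *
import cv2
show(); print(rel(.529,-.187,.046))
for n in("scene","top"): cv2.imwrite(f"pics/{n}2.png",cams.camera(n))
E
```

```text
1.7833 [ 0.5291 -0.1856  0.2049] [-1.5716  0.0004 -1.4559] yawdeg -83.4168878109965 F [0.0724 0.0997 0.8495] M [ 0.0181  0.0241 -0.0384] w 0.09379189699856179 q [-0.4027  0.3248  1.4897 -0.0001  1.328   1.0532]
[ 0.0014  0.1589 -0.0003]
```

View pics/scene2.png

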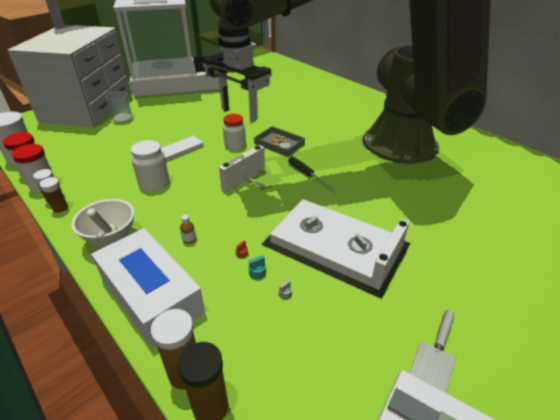

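The gripper, at (240,90) in the scene view, stands above the leg. I'll descend and grip.

Emit:
step_arm([
  {"grip":-1,"slide":[0,0.0265,0],"spin":0},
  {"grip":-1,"slide":[0,0.0265,0],"spin":0},
  {"grip":-1,"slide":[0,0.0265,0],"spin":0},
  {"grip":-1,"slide":[0,0.0265,0],"spin":0},
  {"grip":-1,"slide":[0,0.0265,0],"spin":0},
  {"grip":-1,"slide":[0,0.0265,0],"spin":0},
  {"grip":-0.3,"slide":[0,0,0],"spin":0},
  {"grip":-0.1,"slide":[0,0,0],"spin":0},
  {"grip":0.1,"slide":[0,0,0],"spin":0},
  {"grip":0.2,"slide":[0,0,0],"spin":0},
  {"grip":0.3,"slide":[0,0,0],"spin":0},
  {"grip":0.4,"slide":[0,0,0],"spin":0},
  {"grip":0.6,"slide":[0,0,0],"spin":0},
  {"grip":0.8,"slide":[0,0,0],"spin":0},
  {"grip":1,"slide":[0,0,0],"spin":0},
  {"grip":1,"slide":[0,0,0],"spin":0},
  {"grip":1,"slide":[0,0,0],"spin":0},
], force=20)

```text
time_s: 3.3
ee_pos: [0.5286, -0.1867, 0.0464]
eef_rot: [-1.571, 0.0, -1.461]
force: [-0.1, 0.2, -0.2]
grip_width: 0.024
```

```bash
python3 - <<'E'
from h import *
from mv import *
import cv2
show()
for n,b in(("scene",(140,300,210,420)),("top",(165,255,220,370))):
    i=cams.camera(n);cv2.imwrite(f"pics/{n}3.png",i);k=b;s=3.7 if n=="scene" else 5.2
    cv2.imwrite(f"pics/{n}3c.png",cv2.resize(i[k[0]:k[1],k[2]:k[3]],None,fx=s,fy=s,interpolation=cv2.INTER_CUBIC))
E
```

```text
3.3 [ 0.5286 -0.1867  0.0464] [-1.5709  0.0001 -1.4614] yawdeg -83.7298822129987 F [-0.1096  0.1603 -0.1601] M [0.0251 0.0299 0.0141] w 0.023980644920933717 q [-0.4048  0.5033  1.637  -0.      1.0014  1.0566]
```

View pics/scene3c.png

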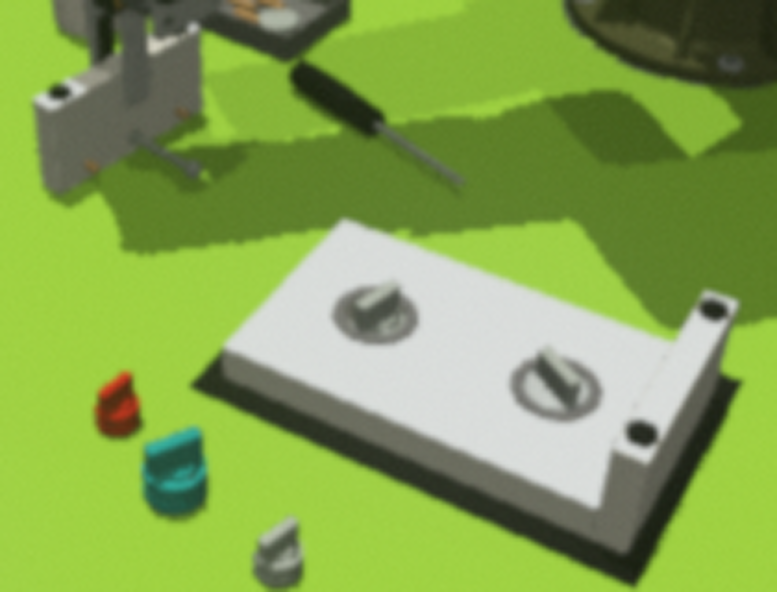

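View pics/top3c.png

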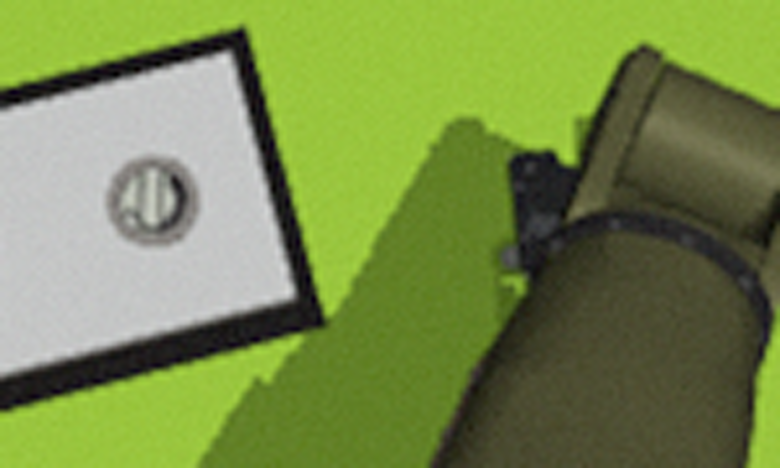

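The leg is gripped at 24 mm opening. The wrist hides it in the top view, but the scene view still shows the stud. Next: lift 2 mm, turn square to the riser, and move in front of the bore.

Emit:
step_arm([
  {"grip":1,"slide":[0,0,0],"spin":0},
  {"grip":1,"slide":[0,-0.001,0],"spin":0},
  {"grip":1,"slide":[0,-0.001,0],"spin":0},
  {"grip":1,"slide":[0,0,0],"spin":-3.2},
  {"grip":1,"slide":[0,0,0],"spin":-3.2},
  {"grip":1,"slide":[0,0,0],"spin":-3.0},
  {"grip":1,"slide":[0,0,0],"spin":0},
  {"grip":1,"slide":[0,0,0],"spin":0},
], force=30)

```text
time_s: 4.07
ee_pos: [0.5285, -0.1866, 0.0483]
eef_rot: [-1.571, 0.0, -1.299]
force: [0.5, 0.2, -3.9]
grip_width: 0.022
```

```bash
python3 - <<'E'
from mv import *
show(); print(rel(.5932,-.0451,.0484))
E
```

```text
4.0667 [ 0.5285 -0.1866  0.0483] [-1.5711  0.0003 -1.2991] yawdeg -74.43234213650763 F [ 0.4754  0.2146 -3.9367] M [-0.0497 -0.0432 -0.005 ] w 0.02199500712731467 q [-0.4048  0.5005  1.6361  0.      1.0054  0.8943]
[-0.119  -0.0001  0.1003]
```

Emit:
step_arm([
  {"grip":1,"slide":[-0.0119,0,0.01],"spin":0},
  {"grip":1,"slide":[-0.0119,0,0.01],"spin":0},
  {"grip":1,"slide":[-0.0119,0,0.01],"spin":0},
  {"grip":1,"slide":[-0.0119,0,0.01],"spin":0},
  {"grip":1,"slide":[-0.0119,0,0.01],"spin":0},
  {"grip":1,"slide":[-0.0119,0,0.01],"spin":0},
  {"grip":1,"slide":[-0.0119,0,0.01],"spin":0},
  {"grip":1,"slide":[-0.0119,0,0.01],"spin":0},
  {"grip":1,"slide":[-0.0119,0,0.01],"spin":0},
  {"grip":1,"slide":[-0.0119,0,0.01],"spin":0},
  {"grip":1,"slide":[0,0,0],"spin":0},
  {"grip":1,"slide":[0,0,0],"spin":0},
  {"grip":1,"slide":[0,0,0],"spin":0},
])

```text
time_s: 5.15
ee_pos: [0.5925, -0.0455, 0.0483]
eef_rot: [-1.571, 0.0, -1.298]
force: [-0.7, 0.1, -3.6]
grip_width: 0.0218
```

```bash
python3 - <<'E'
from h import *
from mv import *
import cv2
show()
for n,b in(("scene",(165,295,200,360)),("top",(165,255,220,340))):
    i=cams.camera(n);cv2.imwrite(f"pics/{n}4.png",i);k=b;s=5 if n=="scene" else 6
    cv2.imwrite(f"pics/{n}4c.png",cv2.resize(i[k[0]:k[1],k[2]:k[3]],None,fx=s,fy=s,interpolation=cv2.INTER_CUBIC)[:600,:800])
E
```

```text
5.15 [ 0.5925 -0.0455  0.0483] [-1.5712  0.     -1.2983] yawdeg -74.38912275309536 F [-0.6582  0.1048 -3.6187] M [ 0.004  -0.0474 -0.0223] w 0.021750821480421484 q [-0.1383  0.5649  1.5333 -0.0002  1.0438  1.1601]
```

View pics/scene4c.png

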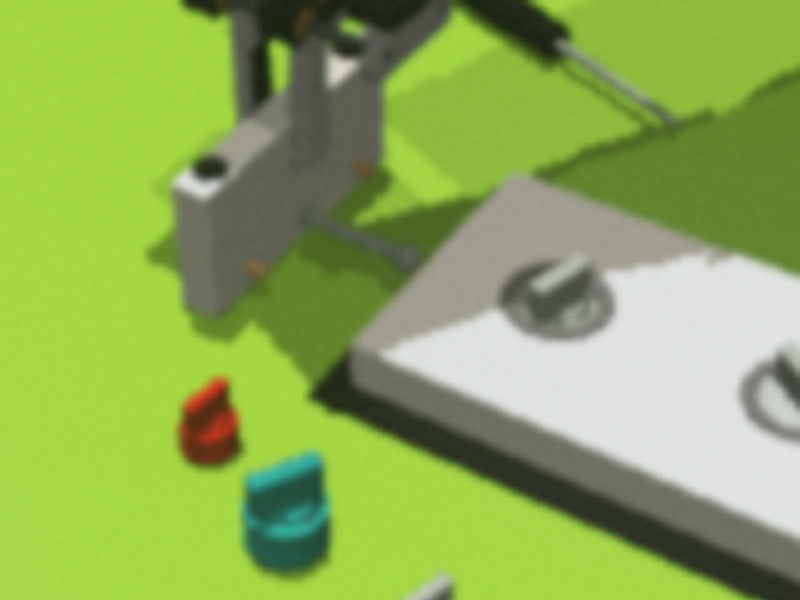

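View pics/top4c.png

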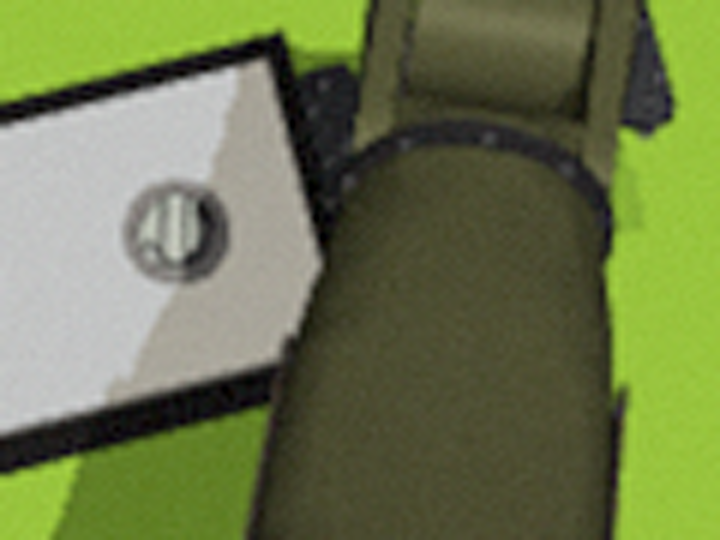

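The scene view shows the stud head at (408,257) in the crop, just short of the open end. I'll fit both poses from this one picture so that camera bias cancels.

```bash
python3 - <<'E'
from h import *
s=lambda u,v:crop(u,v,5,200,165); a=lambda u,v:crop(u,v,3.7,210,140)
Z=2
ro=[("scene",s(518,177),(-80,0,28)),("scene",s(353,350),(80,0,28)),("scene",s(557,300),(0,70,29)),("scene",a(556,388),(0,200,29)),("scene",a(642,432),(62,271,83)),("scene",a(714,310),(-62,271,83)),("scene",s(353,386),(80,0,0))]
lo=[("scene",s(210,168),(62,0,83+Z)),("scene",s(350,46),(-62,0,83+Z)),("scene",s(408,257),(0,76,14+Z)),("scene",s(212,318),(80,11,0+Z)),("scene",s(210,206),(80,11,80+Z)),("scene",s(259,269),(50,21,14+Z)),("scene",s(365,168),(-50,21,14+Z)),("scene",s(308,213),(0,11,14+Z)),("scene",s(177,183),(80,-11,80+Z))]
P=[]
for ob,p0 in((ro,(.56,.05,.27)),(lo,(.59,-.05,.27))):
    ob=[(n,uv,np.array(q)*1e-3) for n,uv,q in ob];p,r=fit(ob,p0);P.append(p);print(np.round(p,4),np.round(r,1).tolist())
r,l=P;d=l[:2]-r[:2];c,sn=np.cos(r[2]),np.sin(r[2])
print("rel x,y mm, yaw",1e3*(d[0]*c+d[1]*sn),1e3*(-d[0]*sn+d[1]*c),l[2]-r[2])
E
```

```text
[0.5682 0.0474 0.2746] [[-0.6, -0.9], [-0.3, -0.9], [0.3, 0.4], [0.2, 0.2], [0.2, 0.4], [0.2, -0.1], [-0.1, 0.2]]
[ 0.5919 -0.0451  0.2815] [[0.1, -0.4], [-0.5, -0.3], [-0.0, -0.2], [1.0, 0.4], [-0.5, -1.7], [1.3, 0.8], [1.0, 0.6], [-0.9, 0.2], [-1.2, -0.1]]
rel x,y mm, yaw -2.275282531557628 -95.41415579464469 0.006852496096820593
```

Emit:
step_arm([
  {"grip":1,"slide":[0,0.0009,0.001],"spin":0},
  {"grip":1,"slide":[0,0.0009,0],"spin":0},
  {"grip":1,"slide":[-0.003,0,0],"spin":0},
  {"grip":1,"slide":[-0.003,0,0],"spin":0},
  {"grip":1,"slide":[-0.003,0,0],"spin":0},
  {"grip":1,"slide":[-0.003,0,0],"spin":0},
  {"grip":1,"slide":[-0.003,0,0],"spin":0},
  {"grip":1,"slide":[-0.003,0,0],"spin":0},
])

```text
time_s: 5.92
ee_pos: [0.5888, -0.0271, 0.0467]
eef_rot: [-1.571, 0.0, -1.297]
force: [0.1, 0.4, -3.0]
grip_width: 0.0218
```

```bash
python3 - <<'E'
from h import *
from mv import *
import cv2
show()
i=cams.camera("scene")
cv2.imwrite("pics/s5.png",cv2.resize(i[165:295,200:360],None,fx=5,fy=5,interpolation=cv2.INTER_CUBIC)[:600,:800])
E
```

```text
5.9167 [ 0.5888 -0.0271  0.0467] [-1.5708  0.     -1.2972] yawdeg -74.32339454830914 F [ 0.0825  0.3572 -3.0204] M [ 0.0497 -0.0444 -0.0228] w 0.021840604883724125 q [-0.1081  0.5576  1.5495  0.      1.0345  1.1891]
```

View pics/s5.png

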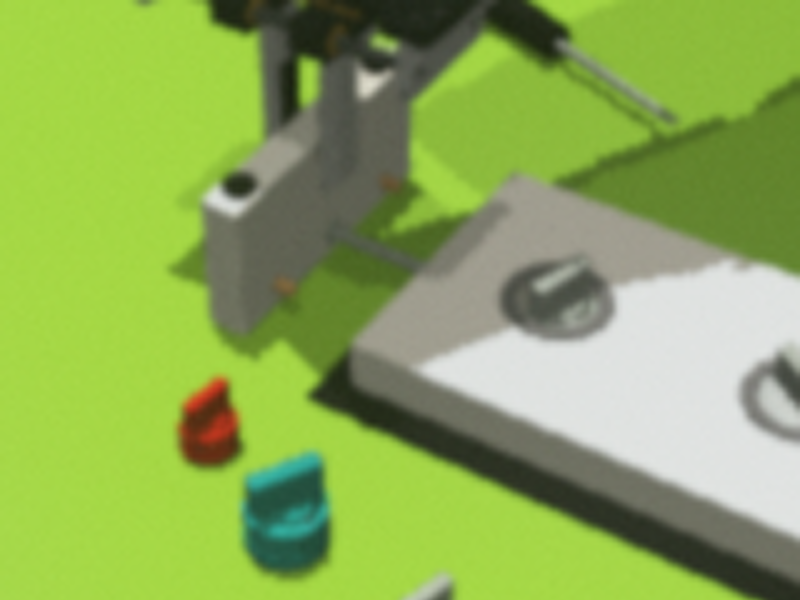

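The stud head is hidden inside the bore mouth and the force is near zero, so it went in. I'll carry on until the dowels are just short of their holes.

Emit:
step_arm([
  {"grip":1,"slide":[-0.003,0,0],"spin":0},
  {"grip":1,"slide":[-0.003,0,0],"spin":0},
  {"grip":1,"slide":[-0.003,0,0],"spin":0},
  {"grip":1,"slide":[-0.003,0,0],"spin":0},
  {"grip":1,"slide":[-0.003,0,0],"spin":0},
  {"grip":1,"slide":[-0.003,0,0],"spin":0},
  {"grip":1,"slide":[-0.003,0,0],"spin":0},
  {"grip":1,"slide":[-0.003,0,0],"spin":0},
  {"grip":1,"slide":[-0.003,0,0],"spin":0},
  {"grip":1,"slide":[-0.003,0,0],"spin":0},
  {"grip":1,"slide":[-0.003,0,0],"spin":0},
  {"grip":1,"slide":[-0.003,0,0],"spin":0},
  {"grip":1,"slide":[-0.003,0,0],"spin":0},
  {"grip":1,"slide":[-0.003,0,0],"spin":0},
])

```text
time_s: 7.13
ee_pos: [0.5775, 0.0132, 0.0467]
eef_rot: [-1.571, 0.0, -1.297]
force: [-0.2, 0.2, -2.3]
grip_width: 0.0215
```

```bash
python3 - <<'E'
from h import *
from mv import *
import cv2
show()
o=get_obs();f=o["force"];a=.2745;print("riser-frame Fx,Fy",f[0]*np.cos(a)+f[1]*np.sin(a),-f[0]*np.sin(a)+f[1]*np.cos(a))
i=cams.camera("scene")
cv2.imwrite("pics/s6.png",cv2.resize(i[165:285,220:360],None,fx=5,fy=5,interpolation=cv2.INTER_CUBIC)[:600,:800])
E
```

```text
7.1333 [0.5775 0.0132 0.0467] [-1.5708  0.     -1.2974] yawdeg -74.33495221343944 F [-0.1836  0.1781 -2.283 ] M [-0.0153  0.0271  0.0167] w 0.021512684197002824 q [-0.0405  0.5352  1.5857  0.      1.0207  1.2569]
riser-frame Fx,Fy -0.12845733675930499 0.2212163593277242
```

View pics/s6.png

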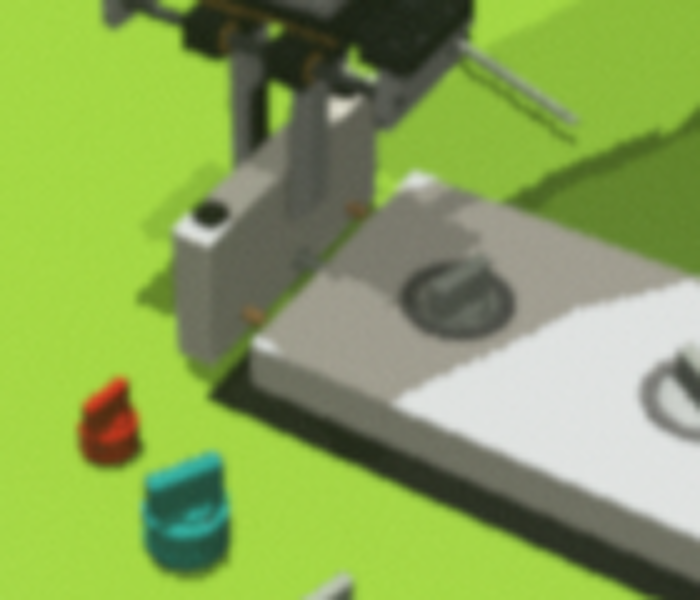

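The leg's base corner (210,365) lines up with the board's side edge (253,387), which has the same slope, so the sideways alignment is good to about 1 mm. About 21 mm remain; I'll push the dowels in slowly.

Emit:
step_arm([
  {"grip":1,"slide":[-0.002,0,0],"spin":0},
  {"grip":1,"slide":[-0.002,0,0],"spin":0},
  {"grip":1,"slide":[-0.002,0,0],"spin":0},
  {"grip":1,"slide":[-0.002,0,0],"spin":0},
  {"grip":1,"slide":[-0.002,0,0],"spin":0},
  {"grip":1,"slide":[-0.002,0,0],"spin":0},
  {"grip":1,"slide":[0,0,0],"spin":0},
])

```text
time_s: 7.77
ee_pos: [0.5742, 0.0248, 0.0466]
eef_rot: [-1.571, 0.0, -1.297]
force: [0.1, -0.3, -3.3]
grip_width: 0.0219
```

```bash
cat >> mv.py <<'E'
def rf():
    o=get_obs();f=o["force"];a=.2745;print("riser Fx,Fy,Fz",f[0]*np.cos(a)+f[1]*np.sin(a),-f[0]*np.sin(a)+f[1]*np.cos(a),f[2])
    d=o["ee_pos"][:2]-[.568,.0445];print("rel mm",1e3*(d[0]*np.cos(a)+d[1]*np.sin(a)),1e3*(-d[0]*np.sin(a)+d[1]*np.cos(a)))
E
python3 -c "
from mv import *
show();rf()"
```

```text
7.7667 [0.5742 0.0248 0.0466] [-1.5709  0.0001 -1.2972] yawdeg -74.32218248902667 F [ 0.0683 -0.3472 -3.2542] M [-0.0361 -0.0174 -0.0367] w 0.02193427742483762 q [-0.0205  0.5298  1.5944  0.0001  1.0175  1.2766]
riser Fx,Fy,Fz -0.028393741788407603 -0.3527034991395181 -3.254216793792669
rel mm 0.6187209959940361 -20.609711647246524
```

Emit:
step_arm([
  {"grip":1,"slide":[-0.0015,0,0],"spin":0},
  {"grip":1,"slide":[-0.0015,0,0],"spin":0},
  {"grip":1,"slide":[-0.0015,0,0],"spin":0},
  {"grip":1,"slide":[-0.0015,0,0],"spin":0},
  {"grip":1,"slide":[-0.001,0,0],"spin":0},
  {"grip":1,"slide":[0,0,0],"spin":0},
])

```text
time_s: 8.27
ee_pos: [0.5724, 0.0314, 0.0467]
eef_rot: [-1.571, 0.0, -1.297]
force: [0.1, -0.1, -3.7]
grip_width: 0.0221
```

```bash
python3 -c "
from mv import *
show();rf()"
```

```text
8.2667 [0.5724 0.0314 0.0467] [-1.5708  0.     -1.2972] yawdeg -74.3227428832235 F [ 0.102  -0.1025 -3.6947] M [ 0.0273  0.0058 -0.0187] w 0.022065736308566494 q [-0.009   0.5268  1.599   0.      1.0157  1.2881]
riser Fx,Fy,Fz 0.07039965672967519 -0.12628950709931328 -3.6946546745123388
rel mm 0.6516367764287179 -13.744590799662802
```

Emit:
step_arm([
  {"grip":1,"slide":[-0.0007,0,0],"spin":0},
  {"grip":1,"slide":[-0.0007,0,0],"spin":0},
  {"grip":1,"slide":[-0.0007,0,0],"spin":0},
  {"grip":1,"slide":[0,0,0],"spin":0},
])

```text
time_s: 8.6
ee_pos: [0.5718, 0.0334, 0.0467]
eef_rot: [-1.571, 0.0, -1.297]
force: [-0.2, -0.1, -4.1]
grip_width: 0.0216
```

```bash
python3 -c "
from mv import *
show();rf()"
```

```text
8.6 [0.5718 0.0334 0.0467] [-1.5708  0.     -1.2973] yawdeg -74.329042309619 F [-0.1821 -0.0835 -4.1323] M [-0.0539 -0.0297 -0.0358] w 0.021640197854626692 q [-0.0057  0.526   1.6004  0.      1.0153  1.2916]
riser Fx,Fy,Fz -0.19790843266148922 -0.03101291649397111 -4.132289337431257
rel mm 0.6429882087057486 -11.75678792013639
```

Emit:
step_arm([
  {"grip":1,"slide":[-0.0005,0,0],"spin":0},
  {"grip":1,"slide":[-0.0005,0,0],"spin":0},
  {"grip":1,"slide":[-0.0005,0,0],"spin":0},
  {"grip":1,"slide":[0,0,0],"spin":0},
])

```text
time_s: 8.93
ee_pos: [0.5715, 0.0345, 0.0467]
eef_rot: [-1.571, -0.001, -1.297]
force: [0.3, -2.1, -5.2]
grip_width: 0.0218
```

```bash
python3 -c "
from mv import *
show();rf()"
```

```text
8.9333 [0.5715 0.0345 0.0467] [-1.5707 -0.0005 -1.2971] yawdeg -74.31549379178752 F [ 0.3017 -2.0522 -5.177 ] M [-0.4767 -0.1388  0.1871] w 0.0217626393674604 q [-0.0034  0.5254  1.6012 -0.0006  1.0147  1.294 ]
riser Fx,Fy,Fz -0.26587491941389235 -2.057142749989328 -5.1769757733801915
rel mm 0.6538823500069025 -10.54566040773439
```

Emit:
step_arm([
  {"grip":1,"slide":[-0.0005,0,0],"spin":0},
  {"grip":1,"slide":[-0.0003,0.0002,0],"spin":0},
  {"grip":1,"slide":[0,0.0001,0],"spin":0},
  {"grip":1,"slide":[0,0,0],"spin":0},
  {"grip":1,"slide":[0,0,0],"spin":0},
])

```text
time_s: 9.35
ee_pos: [0.5715, 0.0348, 0.0466]
eef_rot: [-1.57, -0.001, -1.297]
force: [1.5, -5.2, -2.0]
grip_width: 0.0217
```

```bash
python3 - <<'E'
from h import *
from mv import *
import cv2
show();rf()
i=cams.camera("scene")
cv2.imwrite("pics/s7.png",cv2.resize(i[165:285,220:360],None,fx=5,fy=5,interpolation=cv2.INTER_CUBIC)[:600,:800])
E
```

```text
9.35 [0.5715 0.0348 0.0466] [-1.5704 -0.0012 -1.2972] yawdeg -74.32135769361147 F [ 1.4514 -5.2183 -1.961 ] M [-1.2722 -0.2178  0.3319] w 0.021650451770022318 q [-0.0026  0.5253  1.6015 -0.0013  1.014   1.2952]
riser Fx,Fy,Fz -0.01739802000726076 -5.416370695370557 -1.960990509751762
rel mm 0.7586671505548327 -10.263922298131876
```

View pics/s7.png

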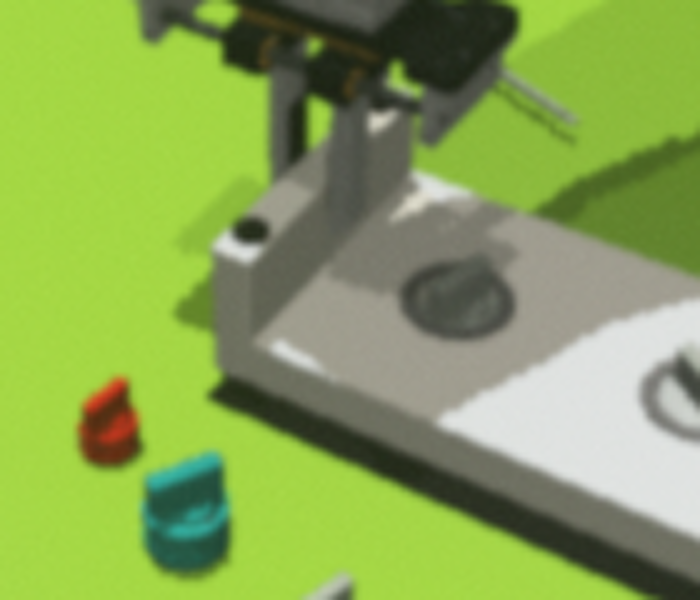

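The leg is flush: its side runs into the board's side at (255,345) with no gap, and the reaction is -5.4 N along y. I'll release it and rise.

Emit:
step_arm([
  {"grip":1,"slide":[0.0004,0,0],"spin":0},
  {"grip":0.45,"slide":[0,0,0],"spin":0},
  {"grip":0.4,"slide":[0,0,0],"spin":0},
  {"grip":0.3,"slide":[0,0,0],"spin":0},
  {"grip":0.1,"slide":[0,0,0],"spin":0},
  {"grip":0.1,"slide":[0,0,0],"spin":0},
  {"grip":0.1,"slide":[0,0,0],"spin":0},
  {"grip":0.1,"slide":[0,-0.01,0],"spin":0},
  {"grip":0.1,"slide":[0,-0.02,0],"spin":0},
  {"grip":0.1,"slide":[0,-0.02,0],"spin":0},
  {"grip":0.1,"slide":[0,-0.02,0],"spin":0},
  {"grip":0.1,"slide":[0,-0.02,0],"spin":0},
  {"grip":0.1,"slide":[0,0,0],"spin":0},
])

```text
time_s: 10.48
ee_pos: [0.573, 0.0351, 0.1412]
eef_rot: [-1.565, -0.002, -1.297]
force: [1.7, 0.1, 0.7]
grip_width: 0.0423
```

```bash
python3 - <<'E'
from h import *
from mv import *
import cv2
show()
i=cams.camera("scene");t=cams.camera("top")
cv2.imwrite("pics/top8.png",t)
cv2.imwrite("pics/s8.png",cv2.resize(i[165:285,220:360],None,fx=5,fy=5,interpolation=cv2.INTER_CUBIC)[:600,:800])
E
```

```text
10.4833 [0.573  0.0351 0.1412] [-1.5646 -0.0017 -1.2974] yawdeg -74.33521966177916 F [1.7185 0.0514 0.6702] M [ 0.0052 -0.0264  0.0252] w 0.04230001623186442 q [-0.0026  0.4076  1.5305  0.0001  1.1971  1.2948]
```

View pics/s8.png

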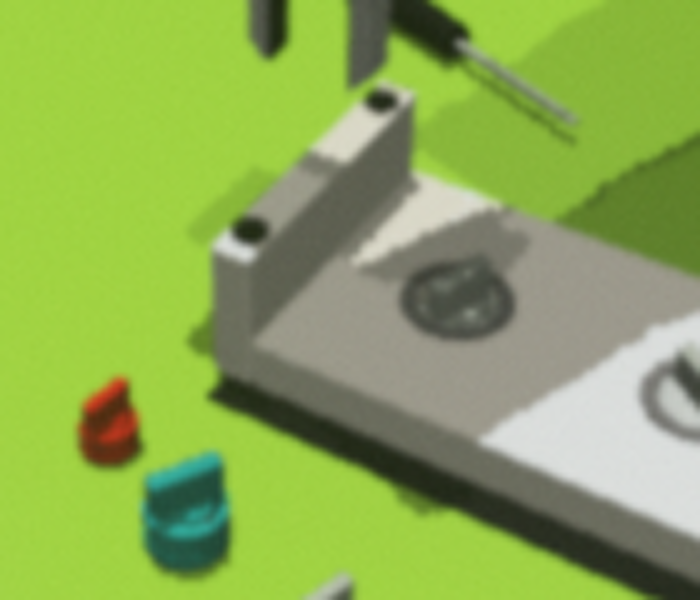

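View pics/top8.png

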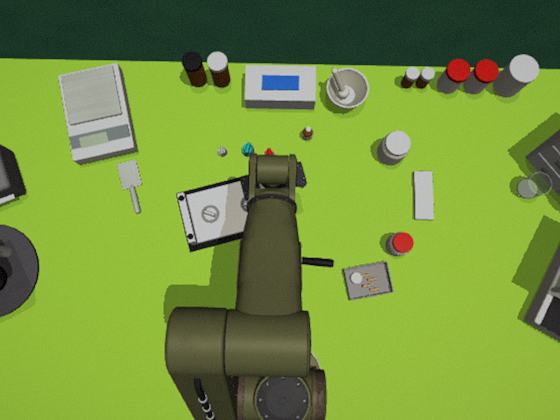

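The leg stands flush and free, and the fingers are clear above it. Now I'll measure the wing angle from the first pictures, before any shadow fell on it.

```bash
cat > ov.py <<'E'
from h import *
import cv2
def ov(t):
    R=(.5677,.0453,.2745)
    c=pose(R,[0,.07,0])[0]
    out=[]
    for n,f,off in(("top","pics/top0.png",None),("scene","pics/scene0.png",None)):
        i=cv2.imread(f);p=proj(n,[[c[0],c[1],.029]])[0];k=14
        u0,v0=int(p[0])-k,int(p[1])-k;S=14
        e=cv2.resize(i[v0:v0+2*k,u0:u0+2*k],None,fx=S,fy=S,interpolation=cv2.INTER_CUBIC)
        e2=e.copy()
        # angle of wing world: along board y at turn 1.25, cw positive
        w=R[2]+np.pi/2+1.25-t
        q=pose((c[0],c[1],w),np.array([[18,5,48],[18,-5,48],[-18,-5,48],[-18,5,48]])*1e-3)
        fl=np.array([[c[0]+.029*np.cos(a),c[1]+.029*np.sin(a),.029] for a in np.linspace(0,6.28,40)])
        for P,col in((q,(0,0,255)),(fl,(255,0,0))):
            uv=(proj(n,P)-[u0,v0]+.5)*S-.5
            cv2.polylines(e2,[uv.astype(int)],True,col,1)
        out.append(np.hstack([e,e2]))
    o=np.vstack(out);return cv2.resize(o,None,fx=600/o.shape[0],fy=600/o.shape[0],interpolation=cv2.INTER_AREA)
cv2.imwrite("pics/ov0.png",ov(0.0))
E
python3 ov.py
```

```text
(no output)
```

View pics/ov0.png

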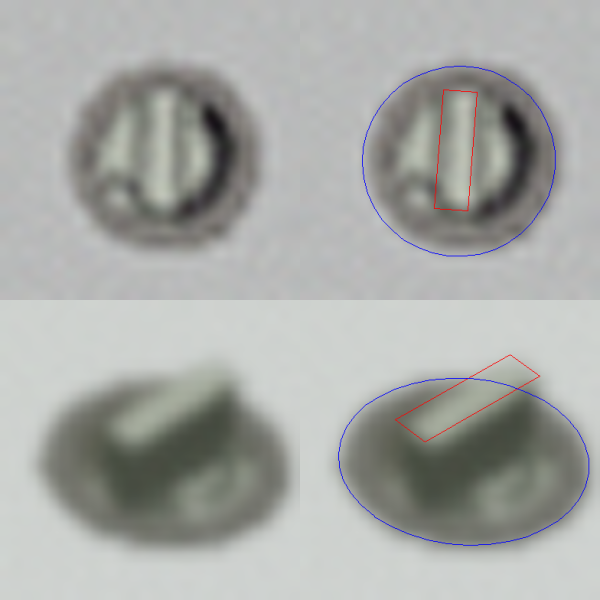

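The blue flange circle fits. The wing stands a little anticlockwise of the 0.0 overlay, so it is at about -0.08 rad, nearly along world x. I'll move above the cam and turn the tool by about -166°, so that the last joint has room to turn clockwise.

Emit:
step_arm([
  {"grip":0.1,"slide":[-0.0163,0,-0.0005],"spin":0},
  {"grip":0.1,"slide":[-0.0163,0,-0.0005],"spin":0},
  {"grip":0.1,"slide":[-0.0163,0,-0.0005],"spin":0},
  {"grip":0.1,"slide":[-0.0163,0,-0.0005],"spin":0},
  {"grip":0.1,"slide":[-0.0163,0,-0.0005],"spin":0},
  {"grip":0.1,"slide":[0,0,0],"spin":-6.9},
  {"grip":0.1,"slide":[0,0,0],"spin":-6.9},
  {"grip":0.1,"slide":[0,0,0],"spin":-6.9},
  {"grip":0.1,"slide":[0,0,0],"spin":-6.9},
  {"grip":0.1,"slide":[0,0,0],"spin":-6.9},
  {"grip":0.1,"slide":[0,0,0],"spin":-6.9},
  {"grip":0.1,"slide":[0,0,0],"spin":-6.9},
  {"grip":0.1,"slide":[0,0,0],"spin":-6.9},
  {"grip":0.1,"slide":[0,0,0],"spin":-6.9},
  {"grip":0.1,"slide":[0,0,0],"spin":-6.9},
  {"grip":0.1,"slide":[0,0,0],"spin":-6.9},
  {"grip":0.1,"slide":[0,0,0],"spin":-6.9},
])

```text
time_s: 12.0
ee_pos: [0.5463, 0.1128, 0.1352]
eef_rot: [-1.571, 0.002, 0.154]
force: [-1.3, -0.8, 0.3]
grip_width: 0.0424
```

Emit:
step_arm([
  {"grip":0.1,"slide":[0,0,0],"spin":-6.9},
  {"grip":0.1,"slide":[0,0,0],"spin":-6.9},
  {"grip":0.1,"slide":[0,0,0],"spin":-6.9},
  {"grip":0.1,"slide":[0,0,0],"spin":-6.9},
  {"grip":0.1,"slide":[0,0,0],"spin":-6.9},
  {"grip":0.1,"slide":[0,0,0],"spin":-6.9},
  {"grip":0.1,"slide":[0,0,0],"spin":-6.9},
  {"grip":0.1,"slide":[0,0,0],"spin":-6.9},
  {"grip":0.1,"slide":[0,0,0],"spin":-6.9},
  {"grip":0.1,"slide":[0,0,0],"spin":-6.9},
  {"grip":0.1,"slide":[0,0,0],"spin":-6.9},
  {"grip":0.1,"slide":[0,0,0],"spin":-6.9},
  {"grip":0.1,"slide":[0,0,0],"spin":0},
  {"grip":0.1,"slide":[0,0,0],"spin":0},
])

```text
time_s: 13.17
ee_pos: [0.5465, 0.1128, 0.1356]
eef_rot: [-1.569, 0.0, 1.589]
force: [-0.4, 0.6, 0.2]
grip_width: 0.0423
```

```bash
python3 - <<'E'
from h import *
from mv import *
import cv2
show(); print(rel(.5487,.1127,.034))
i=cams.camera("scene")
cv2.imwrite("pics/s9.png",cv2.resize(i[140:290,220:400],None,fx=4,fy=4,interpolation=cv2.INTER_CUBIC)[:600,:800])
E
```

```text
13.1667 [0.5465 0.1128 0.1356] [-1.5694  0.0002  1.589 ] yawdeg 91.04557543353548 F [-0.3662  0.5613  0.1991] M [ 0.0165 -0.0749 -0.0203] w 0.04233692276519391 q [ 0.138   0.3843  1.5772 -0.      1.1814 -1.4511]
[-0.0002  0.1016 -0.0022]
```

View pics/s9.png

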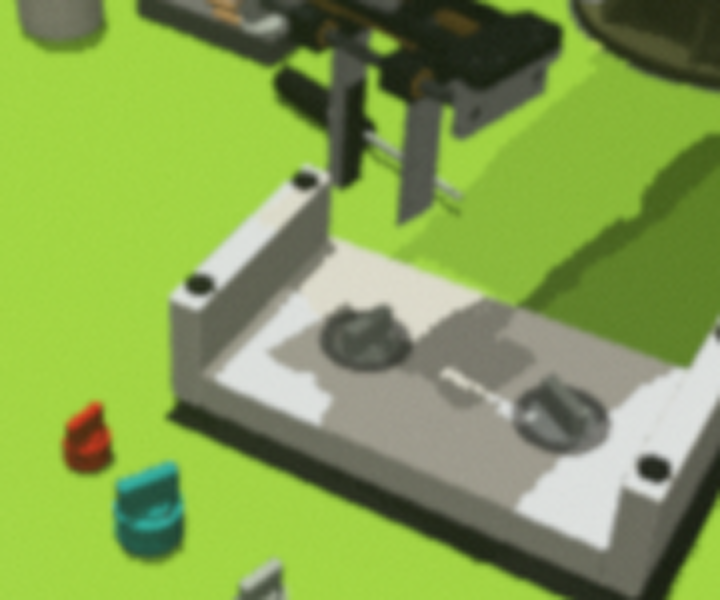

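The fingers are above the cam, and both feet and the leg look unchanged. I'll correct 2.2 mm, descend and close on the wing.

Emit:
step_arm([
  {"grip":0.1,"slide":[0,0.018,-0.0022],"spin":-0.8},
  {"grip":0.1,"slide":[0,0.018,0],"spin":0},
  {"grip":0.1,"slide":[0,0.018,0],"spin":0},
  {"grip":0.1,"slide":[0,0.018,0],"spin":0},
  {"grip":0.1,"slide":[0,0.016,0],"spin":0},
  {"grip":0.1,"slide":[0,0.008,0],"spin":0},
  {"grip":0.1,"slide":[0,0.004,0],"spin":0},
  {"grip":0.1,"slide":[0,0,0],"spin":0},
], force=10)

```text
time_s: 13.88
ee_pos: [0.5489, 0.1129, 0.0358]
eef_rot: [-1.57, 0.0, 1.605]
force: [0.4, 0.2, 0.4]
grip_width: 0.0424
```

```bash
python3 - <<'E'
from mv import *
show()
E
```

```text
13.8833 [0.5489 0.1129 0.0358] [-1.5698  0.0001  1.6053] yawdeg 91.9781147353101 F [0.3734 0.2371 0.3567] M [ 0.0778 -0.157   0.0711] w 0.04244368051840543 q [ 0.1375  0.519   1.642   0.0001  0.9816 -1.4678]
```

Emit:
step_arm([
  {"grip":0.4,"slide":[0,0,0],"spin":0},
  {"grip":0.5,"slide":[0,0,0],"spin":0},
  {"grip":0.6,"slide":[0,0,0],"spin":0},
  {"grip":0.7,"slide":[0,0,0],"spin":0},
  {"grip":0.8,"slide":[0,0,0],"spin":0},
  {"grip":1,"slide":[0,0,0],"spin":0},
  {"grip":1,"slide":[0,0,0],"spin":0},
  {"grip":1,"slide":[0,0,0],"spin":0},
], force=15)

```text
time_s: 14.55
ee_pos: [0.5493, 0.1131, 0.0367]
eef_rot: [-1.571, -0.0, 1.607]
force: [-1.5, 0.9, 4.9]
grip_width: 0.01
```

```bash
python3 - <<'E'
from mv import *
show()
E
```

```text
14.55 [0.5493 0.1131 0.0367] [-1.5714 -0.0002  1.6069] yawdeg 92.06893417557338 F [-1.478   0.9239  4.9006] M [0.3942 0.0583 0.0155] w 0.009960956679562585 q [ 0.1377  0.5178  1.6416  0.0002  0.9816 -1.4693]
```

Gripped at 10.0 mm, but the +4.9 N upward suggests the fingertips are touching the disc. I'll open slightly, rise 2 mm and grip again.

Emit:
step_arm([
  {"grip":0.6,"slide":[0,0,0],"spin":0},
  {"grip":0.6,"slide":[0,-0.001,0],"spin":0},
  {"grip":0.6,"slide":[0,-0.001,0],"spin":0},
  {"grip":0.6,"slide":[0,0,0],"spin":0},
  {"grip":0.7,"slide":[0,0,0],"spin":0},
  {"grip":0.8,"slide":[0,0,0],"spin":0},
  {"grip":1,"slide":[0,0,0],"spin":0},
  {"grip":1,"slide":[0,0,0],"spin":0},
  {"grip":1,"slide":[0,0,0],"spin":0},
], force=15)

```text
time_s: 15.3
ee_pos: [0.5491, 0.1131, 0.0383]
eef_rot: [-1.571, -0.0, 1.607]
force: [-0.2, 2.2, -0.4]
grip_width: 0.01
```

```bash
python3 - <<'E'
from mv import *
show()
E
```

```text
15.3 [0.5491 0.1131 0.0383] [-1.5707 -0.0002  1.6069] yawdeg 92.06809651899769 F [-0.236   2.2164 -0.4004] M [ 0.5197 -0.1376 -0.0629] w 0.010023692733238916 q [ 0.1377  0.5153  1.641   0.0002  0.9854 -1.4693]
```

```bash
cat > mz.py <<'E'
from mv import *
from station import cams
import sys
def mz(n=4):
    r=[]
    for _ in range(n):
        cams.camera("scene");o=get_obs();r.append([o["moment"][2],o["tau"][5],*o["force"]])
    r=np.array(r);print("t",o["time_s"],"yaw",o["eef_rot"][2],"pos",o["ee_pos"],"Mz",r[:,0].mean(),r[:,0],"tau6",r[:,1].mean(),r[:,1],"F",r[:,2:].mean(0),"w",o["grip_width"])
mz()
E
python3 mz.py
```

```text
t 15.5 yaw 1.6068990581824716 pos [0.54909181 0.11307482 0.0383173 ] Mz -0.04491780376531713 [ 0.0184212  -0.09316321 -0.05845184 -0.04647736] tau6 -0.04587135335896164 [-0.04569179 -0.0458326  -0.04599442 -0.0459666 ] F [-0.29597258  2.88232253 -0.20177213] w 0.009697016859523797
```

Emit:
step_arm([
  {"grip":1,"slide":[0.0003,0,0],"spin":0},
  {"grip":1,"slide":[0,0,0],"spin":0},
  {"grip":1,"slide":[0,0,0],"spin":2},
  {"grip":1,"slide":[0,0,0],"spin":4},
  {"grip":1,"slide":[0,0,0],"spin":4},
  {"grip":1,"slide":[0,0,0],"spin":4},
  {"grip":1,"slide":[0,0,0],"spin":4},
  {"grip":1,"slide":[0,0,0],"spin":2},
], force=40)

```text
time_s: 16.17
ee_pos: [0.549, 0.1129, 0.0383]
eef_rot: [-1.571, 0.001, 1.254]
force: [-0.9, -1.0, 0.0]
grip_width: 0.0097
```

```bash
python3 mz.py
```

```text
t 16.3667 yaw 1.2591528218124464 pos [0.54904302 0.11290808 0.03830846] Mz -0.006996680676389343 [ 0.04897085 -0.01694588 -0.03738749 -0.0226242 ] tau6 0.27251547086052597 [-0.27897002  0.90304842  0.3751005   0.09088298] F [-0.09015451 -2.34204722 -0.34770064] w 0.009230149012008654
```

tau6 is a clean torque signal when static. I'll go on to about 1.5 rad.

Emit:
step_arm([
  {"grip":1,"slide":[0,0,0],"spin":2},
  {"grip":1,"slide":[0,0,0],"spin":4},
  {"grip":1,"slide":[0,0,0],"spin":5},
  {"grip":1,"slide":[0,0,0],"spin":5},
  {"grip":1,"slide":[0,0,0],"spin":5},
  {"grip":1,"slide":[0,0,0],"spin":5},
  {"grip":1,"slide":[0,0,0],"spin":5},
  {"grip":1,"slide":[0,0,0],"spin":4},
  {"grip":1,"slide":[0,0,0],"spin":2},
  {"grip":1,"slide":[0,0,0],"spin":0},
  {"grip":1,"slide":[0,0,0],"spin":0},
])

```text
time_s: 17.28
ee_pos: [0.5487, 0.1125, 0.0383]
eef_rot: [-1.571, 0.002, 0.613]
force: [-3.1, -5.6, 2.1]
grip_width: 0.0096
```

```bash
python3 mz.py
```

```text
t 17.4833 yaw 0.6133311219653819 pos [0.54871299 0.11249958 0.03825967] Mz -0.0369548672852533 [-0.05008965 -0.02700355 -0.03672746 -0.03399881] tau6 -0.021186342273722403 [ 0.01006085 -0.02569409 -0.03365286 -0.03545927] F [-3.14224243 -5.55970581  2.18911244] w 0.009613200741601186
```

Emit:
step_arm([
  {"grip":1,"slide":[-0.0007,0,-0.0003],"spin":0},
  {"grip":1,"slide":[0,0,0],"spin":2},
  {"grip":1,"slide":[0,0,0],"spin":3},
  {"grip":1,"slide":[0,0,0],"spin":3},
  {"grip":1,"slide":[0,0,0],"spin":3},
  {"grip":1,"slide":[0,0,0],"spin":3},
  {"grip":1,"slide":[0,0,0],"spin":3},
  {"grip":1,"slide":[0,0,0],"spin":3},
  {"grip":1,"slide":[0,0,0],"spin":2},
  {"grip":1,"slide":[0,0,0],"spin":1},
  {"grip":1,"slide":[0,0,0],"spin":1},
  {"grip":1,"slide":[0,0,0],"spin":1},
  {"grip":1,"slide":[0,0,0],"spin":1},
  {"grip":1,"slide":[0,0,0],"spin":1},
])

```text
time_s: 18.65
ee_pos: [0.5484, 0.1123, 0.0383]
eef_rot: [-1.571, 0.001, 0.141]
force: [-4.0, -4.4, 2.6]
grip_width: 0.0092
```

```bash
python3 -c "
from mv import *
o=get_obs();print(o['tau'][5],o['joint_vel'][5],o['moment'])
import mz"
```

```text
-0.3824909124523401 0.20791289097229976 [-0.88059919  0.67483704  0.08106567]
t 18.85 yaw 0.14168849023954655 pos [0.54838578 0.11230773 0.03829285] Mz 0.04899942406341687 [0.08549193 0.03687866 0.02466517 0.04896194] tau6 0.08935547433793545 [-0.21894941  0.37649386  0.14831975  0.0515577 ] F [-3.59252985 -4.58645733  1.88215799] w 0.009377346312894247
```

Emit:
step_arm([
  {"grip":1,"slide":[-0.0005,0,-0.0005],"spin":0},
  {"grip":1,"slide":[0,0,0],"spin":1},
  {"grip":1,"slide":[0,0,0],"spin":2},
  {"grip":1,"slide":[0,0,0],"spin":2},
  {"grip":1,"slide":[0,0,0],"spin":2},
  {"grip":1,"slide":[0,0,0],"spin":2},
  {"grip":1,"slide":[0,0,0],"spin":1},
  {"grip":1,"slide":[0,0,0],"spin":0},
  {"grip":1,"slide":[0,0,0],"spin":0},
])

```text
time_s: 19.6
ee_pos: [0.5482, 0.1122, 0.0383]
eef_rot: [-1.571, 0.0, -0.033]
force: [-2.4, 0.0, 0.5]
grip_width: 0.0096
```

```bash
python3 mz.py
```

```text
t 19.8 yaw -0.03326193104109265 pos [0.54818273 0.11213509 0.03831122] Mz 0.001827377939273787 [-0.01297397 -0.03496892  0.00640294  0.04884946] tau6 0.015357198403194161 [ 4.98740107e-02  1.10959887e-02  5.48134612e-04 -8.93404672e-05] F [-2.56985201  0.70827421  0.40331838] w 0.00931067884926254
```

Emit:
step_arm([
  {"grip":1,"slide":[0,0,0],"spin":1},
  {"grip":1,"slide":[0,0,0],"spin":2},
  {"grip":1,"slide":[0,0,0],"spin":2},
  {"grip":1,"slide":[0,0,0],"spin":2},
  {"grip":1,"slide":[0,0,0],"spin":1},
  {"grip":1,"slide":[0,0,0],"spin":0},
])

```text
time_s: 20.3
ee_pos: [0.5481, 0.1121, 0.0383]
eef_rot: [-1.571, 0.0, -0.174]
force: [-3.1, 1.9, 0.8]
grip_width: 0.0092
```

```bash
python3 mz.py
```

```text
t 20.5 yaw -0.17283519445031392 pos [0.54810831 0.11210188 0.03830042] Mz 0.001324310859272476 [ 0.02505182 -0.02843544  0.00710593  0.00157493] tau6 0.1248341965401778 [0.32112189 0.12226882 0.04145566 0.01449042] F [-4.98896027  2.27017974  1.00585892] w 0.009496034670521776
```

Emit:
step_arm([
  {"grip":1,"slide":[0,0,0],"spin":1},
  {"grip":1,"slide":[0,0,0],"spin":2},
  {"grip":1,"slide":[0,0,0],"spin":1},
  {"grip":1,"slide":[0,0,0],"spin":0},
])

```text
time_s: 20.83
ee_pos: [0.5481, 0.1121, 0.0383]
eef_rot: [-1.571, 0.0, -0.244]
force: [-5.1, 1.4, 0.8]
grip_width: 0.0092
```

```bash
python3 mz.py
```

```text
t 21.0333 yaw -0.24272774623993032 pos [0.54808492 0.11211247 0.03830546] Mz 0.016202815993040402 [ 0.07657929 -0.02785136  0.00155003  0.01453331] tau6 0.11871764610987157 [0.26019031 0.10523757 0.06018854 0.04925416] F [-4.86258917  2.48074374  0.94965933] w 0.009821663996053411
```

Emit:
step_arm([
  {"grip":1,"slide":[-0.0006,0,0.0001],"spin":1},
  {"grip":1,"slide":[0,0,0],"spin":2},
  {"grip":1,"slide":[0,0,0],"spin":1},
  {"grip":1,"slide":[0,0,0],"spin":0},
])

```text
time_s: 21.37
ee_pos: [0.5479, 0.1122, 0.0383]
eef_rot: [-1.571, -0.0, -0.314]
force: [0.0, 1.1, -2.0]
grip_width: 0.0093
```

```bash
python3 mz.py
```

```text
t 21.5667 yaw -0.31257885646448247 pos [0.54789744 0.11216361 0.03833063] Mz 0.053337842498630175 [-0.02493046  0.06046003  0.08110914  0.09671265] tau6 0.14262044423958287 [0.33384576 0.14043201 0.06132059 0.03488342] F [ 0.3195924   0.41922888 -2.42034417] w 0.009534274380508249
```

Emit:
step_arm([
  {"grip":1,"slide":[0,0,0],"spin":1},
  {"grip":1,"slide":[0,0,0],"spin":2},
  {"grip":1,"slide":[0,0,0],"spin":1},
  {"grip":1,"slide":[0,0,0],"spin":0},
])

```text
time_s: 21.9
ee_pos: [0.5479, 0.1122, 0.0384]
eef_rot: [-1.571, -0.0, -0.384]
force: [0.9, 0.3, -3.8]
grip_width: 0.0097
```

```bash
python3 mz.py
```

```text
t 22.1 yaw -0.3823474104659783 pos [0.54782104 0.11219296 0.03833168] Mz 0.05247101513810819 [0.06921758 0.07657624 0.02086465 0.04322559] tau6 0.15462603187188506 [0.34680778 0.15263108 0.0730171  0.04604817] F [ 1.57784501 -0.50406228 -4.19915533] w 0.009220519029429641
```

Emit:
step_arm([
  {"grip":1,"slide":[0,0,0],"spin":1},
  {"grip":1,"slide":[0,0,0],"spin":2},
  {"grip":1,"slide":[0,0,0],"spin":1},
  {"grip":1,"slide":[0,0,0],"spin":0},
])

```text
time_s: 22.43
ee_pos: [0.5478, 0.1122, 0.0383]
eef_rot: [-1.571, -0.0, -0.454]
force: [2.0, -0.8, -4.5]
grip_width: 0.0096
```

```bash
python3 mz.py
```

```text
t 22.6333 yaw -0.452157674290402 pos [0.547812   0.11220016 0.03834687] Mz 0.1141810341610236 [0.14021298 0.07668731 0.15022671 0.08959714] tau6 0.21551395067945123 [0.40745012 0.21349529 0.13396811 0.10714228] F [ 2.93175167 -1.35551887 -4.3380563 ] w 0.009336267301562812
```

Emit:
step_arm([
  {"grip":1,"slide":[0,0,0],"spin":1},
  {"grip":1,"slide":[0,0,0],"spin":2},
  {"grip":1,"slide":[0,0,0],"spin":1},
  {"grip":1,"slide":[0,0,0],"spin":0},
])

```text
time_s: 22.97
ee_pos: [0.5478, 0.1122, 0.0383]
eef_rot: [-1.571, -0.0, -0.523]
force: [3.6, -1.5, -5.3]
grip_width: 0.0093
```

```bash
python3 mz.py
```

```text
t 23.1667 yaw -0.5220265605416881 pos [0.54778158 0.1121758  0.03833009] Mz 0.15325693950693348 [0.13725361 0.10791996 0.16655708 0.2012971 ] tau6 0.27498913113959134 [0.4665407  0.27299702 0.19359764 0.16682116] F [ 3.66430869 -2.3370504  -5.45254622] w 0.009663432234587755
```

The moment is climbing as described: settled tau6 went 0.046, 0.107, 0.167 over two 4° steps, about 0.12 above the free level. A last 2° should bring it near 0.15.

Emit:
step_arm([
  {"grip":1,"slide":[0,0,0],"spin":1},
  {"grip":1,"slide":[0,0,0],"spin":1},
  {"grip":1,"slide":[0,0,0],"spin":0},
  {"grip":1,"slide":[0,0,0],"spin":0},
])

```text
time_s: 23.5
ee_pos: [0.5478, 0.1122, 0.0383]
eef_rot: [-1.571, -0.0, -0.557]
force: [4.5, -2.7, -6.9]
grip_width: 0.0095
```

```bash
python3 mz.py
```

```text
t 23.7 yaw -0.5571702950082584 pos [0.54776882 0.11221619 0.03834534] Mz 0.20464462852228338 [0.15837282 0.20720278 0.22250988 0.23049304] tau6 0.22471190546639264 [0.25700566 0.22090354 0.2115203  0.20941812] F [ 3.93623962 -2.38283134 -6.0138192 ] w 0.009246450298964114
```

It's at +0.16 N m, firmly tight, so I stop turning here. Open, rise and check.

Emit:
step_arm([
  {"grip":0.7,"slide":[0,0,0],"spin":0},
  {"grip":0.6,"slide":[0,0,0],"spin":0},
  {"grip":0.4,"slide":[0,0,0],"spin":0},
  {"grip":0.3,"slide":[0,0,0],"spin":0},
  {"grip":0.3,"slide":[0,0,0],"spin":0},
  {"grip":0.3,"slide":[0,-0.01,0],"spin":0},
  {"grip":0.3,"slide":[0,-0.02,0],"spin":0},
  {"grip":0.3,"slide":[0,-0.02,0],"spin":0},
  {"grip":0.3,"slide":[0,-0.02,0],"spin":0},
  {"grip":0.3,"slide":[0,-0.02,0],"spin":0},
  {"grip":0.3,"slide":[0,-0.02,0],"spin":0},
  {"grip":0.3,"slide":[0,-0.02,0],"spin":0},
  {"grip":0.3,"slide":[0,0,0],"spin":0},
  {"grip":0.3,"slide":[0,0,0],"spin":0},
  {"grip":0.3,"slide":[0,0,0],"spin":0},
])

```text
time_s: 24.95
ee_pos: [0.5474, 0.1122, 0.1679]
eef_rot: [-1.571, 0.001, -0.557]
force: [0.0, -0.1, 0.2]
grip_width: 0.0329
```

```bash
python3 - <<'E'
from h import *
from mv import *
import cv2
show()
i=cams.camera("scene");cv2.imwrite("pics/top10.png",cams.camera("top"))
cv2.imwrite("pics/s10.png",cv2.resize(i[140:290,220:420],None,fx=4,fy=4,interpolation=cv2.INTER_CUBIC)[:600,:800])
E
```

```text
24.95 [0.5474 0.1122 0.1679] [-1.5712  0.0006 -0.5574] yawdeg -31.93602434616249 F [ 0.0335 -0.0571  0.2482] M [-0.0424 -0.0355 -0.0311] w 0.03287464796291408 q [0.1366 0.3522 1.5415 0.     1.2486 0.694 ]
```

View pics/s10.png

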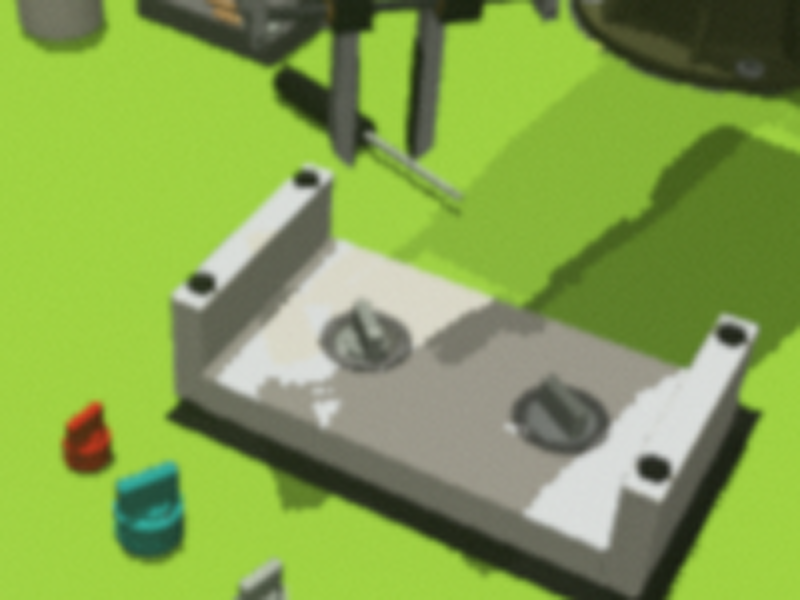

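View pics/top10.png

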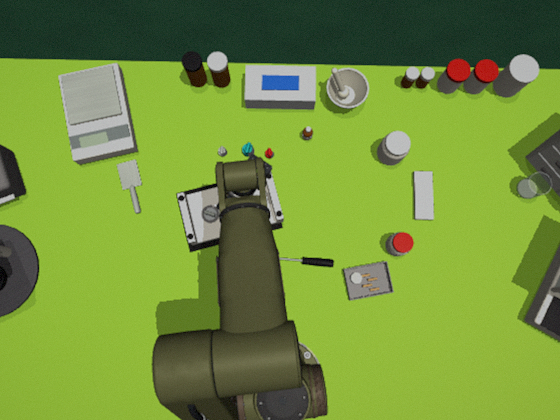

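The wing at (367,322) in the scene crop stays turned, much like the locked cam. The leg is flush along the whole end edge, the fingers are clear, and the other things are where they were. I'll hand it in.

```bash
python3 -c "
from station import hand_in
print(hand_in())"
```

```text
the job is handed in; nothing more can be done
None
```

The leg is on and the job was handed in, with about 25 s used on the robot's clock. I pushed the stud and both dowels in until the leg met the board, then turned the cam clockwise about 2.16 rad in one grip. I stopped when the turning moment had levelled off about 0.16 N m above the free level, inside the firmly tight range.

**Last checks:**
- **Leg and gripper:** the last pictures show the leg flush and upright along the whole edge, and the gripper about 14 cm above the bench, touching nothing.
- **Wing:** it stayed where I left it. I judged that by eye, without measuring its angle again.
- **Other things:** the top view shows none of them moved, as far as the arm leaves them in view.

**Not certain:**
- The pull on the stud and the final gap can't be measured directly; both are inferred from the moment and the pictures.
- The wrist moment and the last joint's torque agreed within noise: about 0.20 and 0.21 N m at the stop, against about 0.05 free.
- Before the push, the image estimates of the leg's sideways position differed by up to 3 mm. I corrected by 1 mm, and the leg went in without sideways force.

**Along the way:** one move call was refused for a missing key, and I gripped the wing again 2 mm higher because the fingertips were touching the disc.

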